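# Close up the herb jars with drying canisters and lids

### The job

Close up the three herb jars for storage where they stand: the larger of the two loose drying canisters goes on the herb in the largest jar and the smaller one in the middle-sized jar (the smallest jar already has its own), and then every jar gets its own lid, fully seated. Do not shift the jars or disturb the steel bowl.

Things in the scene. Friction and masses are not known exactly. Their poses are not given: they have to be found in the camera images.
- jar_l: largest of three open white porcelain jars, blue bands near the foot, upright, loose on the counter: 116 mm outside diameter, 80 mm high, mouth 104 mm inside, herb bed 28 mm above its underside. No drying canister in it yet. Origin: centre of its underside; z up.
- jar_m: middle-sized of three open white porcelain jars, blue bands near the foot, upright, loose on the counter: 98 mm outside diameter, 72 mm high, mouth 86 mm inside, herb bed 30 mm above its underside. No drying canister in it yet. Origin: centre of its underside; z up.
- jar_s: smallest of three open white porcelain jars, blue bands near the foot, upright, loose on the counter: 80 mm outside diameter, 64 mm high, mouth 68 mm inside, herb bed 26 mm above its underside. Its own drying canister (20 mm wide) is already fixed in the herb, top 40 mm above the jar's underside. Origin: centre of its underside; z up.
- lid_l: largest of three white porcelain lids, for the largest jar, lying knob up: flange 120 mm wide, below it a plug 96 mm wide, 8 mm deep, central round knob 24 mm wide. Above its underside: flange top 15 mm (dome to 18), knob neck (18 wide) to 23, knob head 23 to 39 mm. Origin: centre of its underside (plug's foot); z up. Seated, its origin is 72 mm above the jar's origin.
- lid_m: middle-sized of three white porcelain lids, for the middle-sized jar, lying knob up: flange 102 mm wide, below it a plug 78 mm wide, 8 mm deep, central round knob 24 mm wide. Above its underside: flange top 15 mm (dome to 18), knob neck (18 wide) to 23, knob head 23 to 39 mm. Origin: centre of its underside (plug's foot); z up. Seated, its origin is 64 mm above the jar's origin.
- lid_s: smallest of three white porcelain lids, for the smallest jar, lying knob up: flange 84 mm wide, below it a plug 60 mm wide, 8 mm deep, central round knob 24 mm wide. Above its underside: flange top 15 mm (dome to 18), knob neck (18 wide) to 23, knob head 23 to 39 mm. Origin: centre of its underside (plug's foot); z up. Seated, its origin is 56 mm above the jar's origin.
- can_l: larger of the two loose drying canisters (desiccant), a plain white plastic drum standing upright on the counter, 34 mm in diameter, 36 mm high, small dark breathing holes in its top. Origin: centre of its underside; z up along its axis.
- can_s: smaller of the two loose drying canisters, a white plastic drum of the same make standing upright, 24 mm in diameter, 28 mm high. Origin: centre of its underside; z up along its axis.
- bowl: bystander: stainless steel bowl of herb slices, 170 mm wide, 55 mm high. Not to be disturbed. Origin: centre of its underside.

How it is judged:
By the outcome, as a careful person would: the job done as asked, in the order asked, and still so for the second after the job is handed in, with the robot touching nothing.
It also fails if it takes over 125 s, if anything falls off the work surface, if the arm or the gripper's body presses on something with over 40 N, if the wrist force passes 120 N, or if a joint passes its speed limit or range.

### The arm

A 6-joint arm with a two-finger parallel gripper is mounted at the origin on the work surface. World frame = base frame: x ahead of the robot, y to its left, z up, the work surface at z = 0. Lengths are in mm, angles in degrees, forces in N, time in s.
With the tool pointing down it reaches from about 350 to 875 mm from the base axis. Payload 4.2 kg.
Tool frame: the origin (TCP) lies on the centre line of the jaws, within the pads' length; the fingertips stand 17 mm ahead of it and the grasp point (between the pads) lies 2 mm behind it (ctrl.tips_ahead is the distance from the TCP to the fingertips, in mm); z points along the fingers, y is the direction in which the jaws open and shut (so a half turn about z gives the same grasp; the last joint's range is limited). The gripper opens to 85 mm and grips with 20 to 120 N. Pads are 22 mm wide; open, the fingers measure 114 mm over their backs; the gripper's body (76 mm by 85 mm) begins 54 mm behind the grasp point. The pads swing forward as they close: fully open they stand 13 mm farther back than shut.
Start: joints at [-53.709, 22.042, 0.453, 0, -68.411, -14.817], TCP at [228.818, -581.586, 248.312] pointing down, gripper open.
Joint ranges: [-179.83, 179.83], [-69.29, 118.12], [-61.27, 80.66], [-181.25, 117.63], [-171.15, -9.14], [-177.46, 177.46]. Speed limits (degrees/s): [159.86, 159.86, 180, 180, 180, 180].

### API

Orientations are given as a 3x3 rotation matrix whose columns are the frame's x, y, z axes.
In Python, from plant import ctrl, jaws, kin, read_camera, workorder, read_time, read_joint_pos, read_dq, read_tau, read_eef_pos, read_eef_rot, read_contact_force, read_moment, read_width gives the robot as it stands. Calls block until the motion is done:
- ctrl.reach(position, orientation): joint-space move of the TCP to a pose.
- ctrl.move_linear(position, frame=None, rate=150, until_force=None): straight line of the TCP; frame=None keeps the orientation; rate is the mean speed in mm/s. With until_force (N) it stops when the force on the tool has changed by that much, and returns True; else False.
- ctrl.move_joints(angles): joint-space move.
- jaws.let_go() and jaws.grab(newtons=None): open the fingers fully, or close them until they stop; newtons is the grip in N (None keeps the last).
- ctrl.hold(seconds).
- kin.solve_ik(position, orientation): joint angles nearest the present ones, or None.
- read_camera(name): name is "scene" or "side" or "wrist"; returns a dict with "image" (480x640x3 uint8, red, green, blue), "mtx" (3x3 intrinsics, pixels), "eye" and "attitude" of the camera in the world. Camera axes: x right, y down, z forward; pixel columns grow to the right and rows downward; lengths in mm; the calibration is good to about 2 mm. A picture is of the moment at which its call begins. There is no depth.
A pose or a line that the arm cannot do raises ctrl.Unreachable and nothing moves.
- workorder.sign_off(): hands the job in, once; it reports no verdict.
Readings, each from a call of its own:
- read_time(): time.
- read_joint_pos(): joint angles.
- read_dq(): joint speeds.
- read_tau(): joint torques, N m.
- read_eef_pos(): TCP position.
- read_eef_rot(): TCP orientation.
- read_contact_force(): force on the tool from outside, world axes, zero at the start.
- read_moment(): the same for the moment, N m.
- read_width(): finger opening in mm.
Only numpy, scipy, OpenCV 4.12 (cv2) and the standard library are available. Lean on these libraries where they do the work, as an engineer would, in place of code of your own. Each camera call takes 0.05 s, during which the arm holds its last target.

## Working session

There is one attempt and no reset: what is moved stays moved. The work goes in short steps, each a Python script; the robot and the scene stay as the last script left them, time stands still between calls to the robot, and variables do not carry over. Pictures are saved under pics/ and viewed, and the job is handed in when it is done.

```bash
ls; mkdir -p pics
python3 - <<'E'
from plant import *
import cv2
for n in ("scene","side","wrist"):
    c=read_camera(n); cv2.imwrite(f"pics/{n}0.png",c["image"][:,:,::-1]); print(n,c["mtx"].tolist(),c["eye"],c["attitude"].tolist() if hasattr(c["attitude"],'tolist') else c["attitude"])
print(read_time(),read_eef_rot())
E
```

```text
pics
scene [[569.3385615686542, 0.0, 328.8961860254272], [0.0, 569.3385615686542, 240.353279517559], [0.0, 0.0, 1.0]] [1080.33838464 -892.7065517   826.04709141] [[0.8266655605536979, 0.3356930813699446, -0.4515907506966814], [0.562685127231994, -0.4887710039020156, 0.6666995975224005], [0.003081977669514655, -0.8052409955193337, -0.5929396601246008]]
side [[522.5621725195724, 0.0, 318.3738968052696], [0.0, 522.5621725195724, 247.47613696516106], [0.0, 0.0, 1.0]] [-42.19507993 594.11382085 581.26549598] [[-0.7404362208311922, -0.3687874658501083, 0.5619163709246039], [-0.6720024133587846, 0.4222651846676477, -0.6083624497432156], [-0.012921273977087915, -0.8280627505506166, -0.5604865045916417]]
wrist [[398.2678376801914, 0.0, 314.01466811950854], [0.0, 398.2678376801914, 248.44503700565372], [0.0, 0.0, 1.0]] [ 163.50645383 -606.75924069  373.61574693] [[-0.3671341086820592, 0.8936953919040839, 0.2579168329745763], [0.9301641774891788, 0.3519399829729646, 0.10456027592192287], [0.0026737909621286685, 0.27829264250855607, -0.9604926110946901]]
0.15 [[-9.30651039e-01 -3.65907272e-01 -7.16152893e-04]
 [-3.65907948e-01  9.30649911e-01  1.45492967e-03]
 [ 1.34118280e-04  1.61607784e-03 -9.99998685e-01]]
```

View pics/scene0.png

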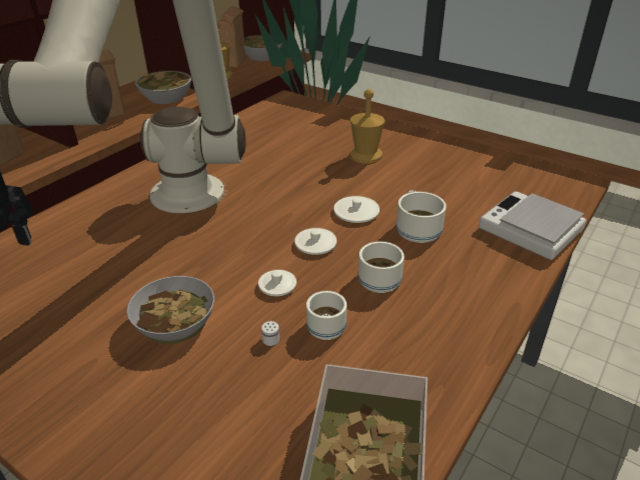

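View pics/side0.png

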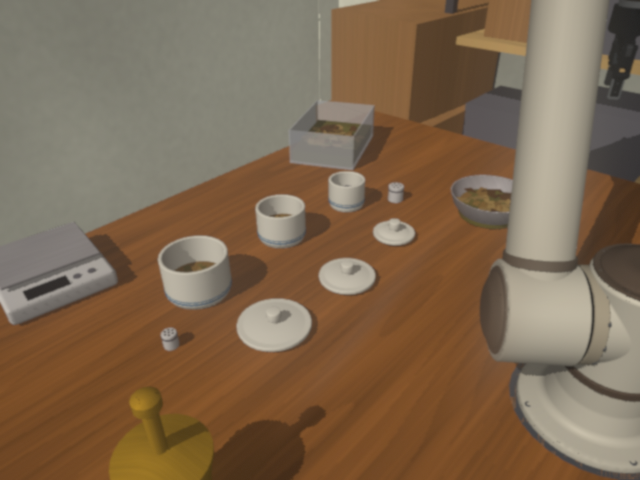

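View pics/wrist0.png

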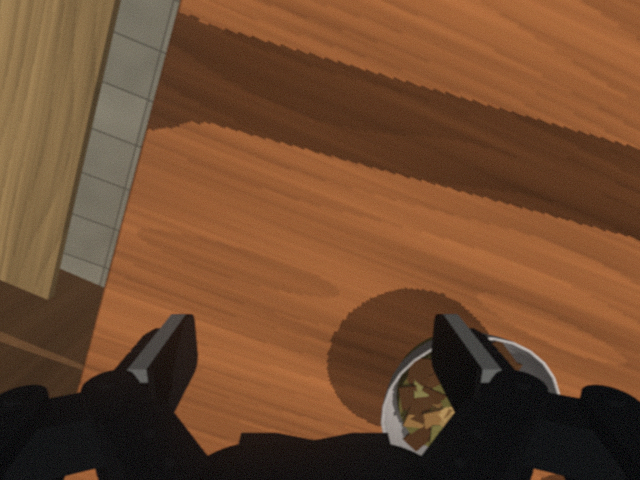

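The scene view shows the jars at about (326,315), (381,267) and (421,215). The lids are at (277,283), (316,241) and (356,209). One canister is at (270,333) and the other is behind the large jar (side view 170,339). I'll enlarge these next.

```bash
cat > h.py <<'E'
from plant import *
import numpy as np, cv2
def ray(c,u,v,z):
    d=np.array(c["attitude"])@np.linalg.inv(np.array(c["mtx"]))@np.array([u,v,1.0]); e=np.array(c["eye"])
    return e+d*(z-e[2])/d[2]
def proj(c,P):
    p=np.array(c["attitude"]).T@(np.array(P,float)-np.array(c["eye"])); q=np.array(c["mtx"])@p; return q[:2]/q[2]
def draw(c,img,x,y,z,r,s=1,off=(0,0),col=(0,0,255)):
    a=np.linspace(0,2*np.pi,90)
    pts=np.array([(proj(c,(x+r*np.cos(t),y+r*np.sin(t),z))-off)*s for t in a])
    cv2.polylines(img,[np.round(pts*16).astype(np.int32)],True,col,1,cv2.LINE_AA,4)
E
python3 - <<'E'
import cv2
a=cv2.imread("pics/scene0.png")[180:355,240:460]
cv2.imwrite("pics/sc1.png",cv2.resize(a,None,fx=3.4,fy=3.4,interpolation=cv2.INTER_CUBIC))
a=cv2.imread("pics/side0.png")[160:360,150:420]
cv2.imwrite("pics/si1.png",cv2.resize(a,None,fx=2.9,fy=2.9,interpolation=cv2.INTER_CUBIC))
E
```

```text
(no output)
```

View pics/sc1.png

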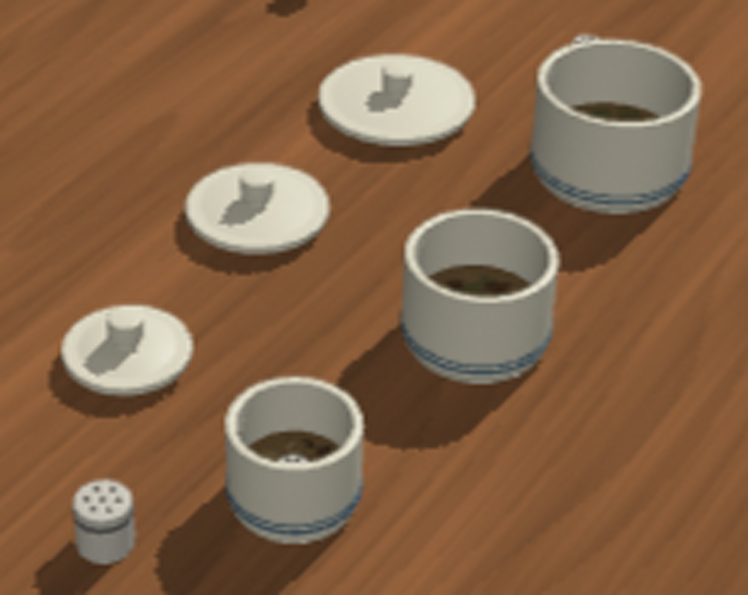

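View pics/si1.png

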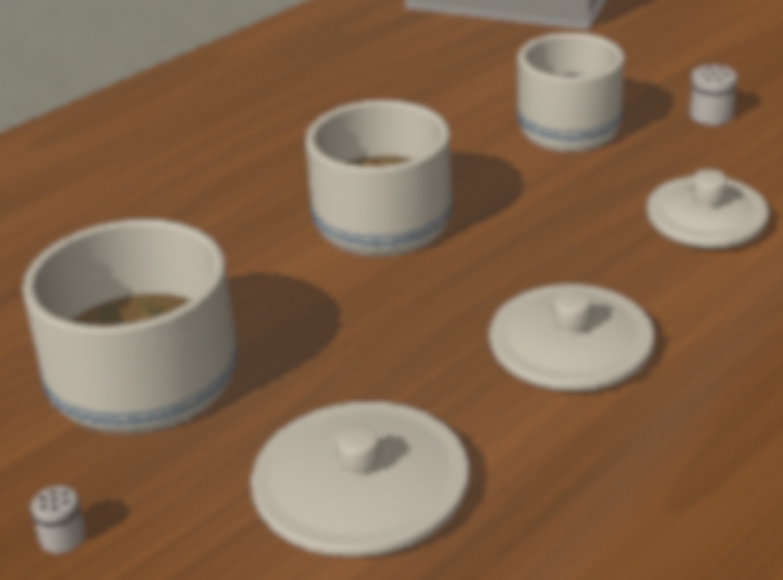

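Run:
```python
from h import *
sc=read_camera("scene"); si=read_camera("side")
S=lambda x,y:(240+x/3.4,180+y/3.4)
D=lambda x,y:(150+x/2.9,160+y/2.9)
# (name, z, scene crop centre, side crop centre)
L=[("jar_l",80,(618,84),(124,277)),("jar_m",72,(481,255),(379,153)),("jar_s",64,(295,424),(570,61)),
("lid_l",12,(396,102),(360,478)),("lid_m",12,(258,210),(572,337)),("lid_s",12,(127,351),(708,211)),
("can_l",36,(103,500),(714,78)),("can_s",28,None,(55,505))]
g={}
for n,z,a,b in L:
    p=ray(sc,*S(*a),z)[:2] if a else None; q=ray(si,*D(*b),z)[:2]
    m=q if p is None else (p+q)/2; g[n]=m
    print(n,p,q,"r",np.hypot(*m).round(),np.degrees(np.arctan2(m[1],m[0])).round(1))
q=ray(sc,171,295,55);print("bowl",q)
```

```text
jar_l [615.42941744 193.40826972] [603.35774753 206.96816551] r 641.0 18.2
jar_m [629.63653131 -24.68030611] [603.61023926   0.6522777 ] r 617.0 -1.1
jar_s [ 616.02266626 -213.79884954] [ 603.26014521 -198.16825681] r 643.0 -18.7
lid_l [444.5538145  173.24005557] [433.61368741 185.94901408] r 474.0 22.2
lid_m [4.37789401e+02 1.72021724e-01] [427.62402404  10.26660847] r 433.0 0.7
lid_s [ 456.4261936  -171.93721799] [ 448.82791547 -163.8172682 ] r 483.0 -20.3
can_l [ 544.48351911 -303.0071479 ] [ 535.76833022 -291.3360312 ] r 616.0 -28.8
can_s None [525.68901716 318.1671606 ] r 614.0 31.2
bowl [ 335.08809423 -359.89442803   55.        ]
```

Run:
```python
from h import *
sc=read_camera("scene"); si=read_camera("side")
print(sc["mtx"][0,0],sc["eye"],si["eye"])
# base flange check, TCP tips projection
for c,n in((sc,"scene"),(si,"side")):
    print(n,"base",proj(c,(0,0,0)),"tip",proj(c,read_eef_pos()+17*np.array(read_eef_rot())[:,2]))
im={}
for c,n,(x0,y0,x1,y1),s in((sc,"scene",(240,180,460,355),3.4),(si,"side",(150,160,420,360),2.9)):
    a=cv2.resize(np.ascontiguousarray(c["image"][y0:y1,x0:x1,::-1]),None,fx=s,fy=s,interpolation=cv2.INTER_CUBIC)
    G=dict(jar_l=(609,200,58,80),jar_m=(616,-12,49,72),jar_s=(610,-206,40,64))
    for x,y,r,h in G.values():
        draw(c,a,x,y,h,r,s,(x0,y0)); draw(c,a,x,y,0,r,s,(x0,y0),(0,255,0))
    for x,y,r in((439,179,60),(432,5,51),(452,-168,42)):
        draw(c,a,x,y,8,r,s,(x0,y0),(0,255,0));draw(c,a,x,y,15,r,s,(x0,y0));draw(c,a,x,y,39,10,s,(x0,y0))
    for x,y,r,h in((540,-297,17,36),(526,318,12,28)):
        draw(c,a,x,y,h,r,s,(x0,y0)); draw(c,a,x,y,0,r,s,(x0,y0),(0,255,0))
    cv2.imwrite(f"pics/ov_{n}.png",a)
```

```text
569.3385615686542 [1080.33838464 -892.7065517   826.04709141] [-42.19507993 594.11382085 581.26549598]
scene base [186.52419092 191.91123999] tip [  9.11864299 265.13601675]
side base [594.38854318 405.42692064] tip [610.1354134   96.98622584]
```

View pics/ov_scene.png

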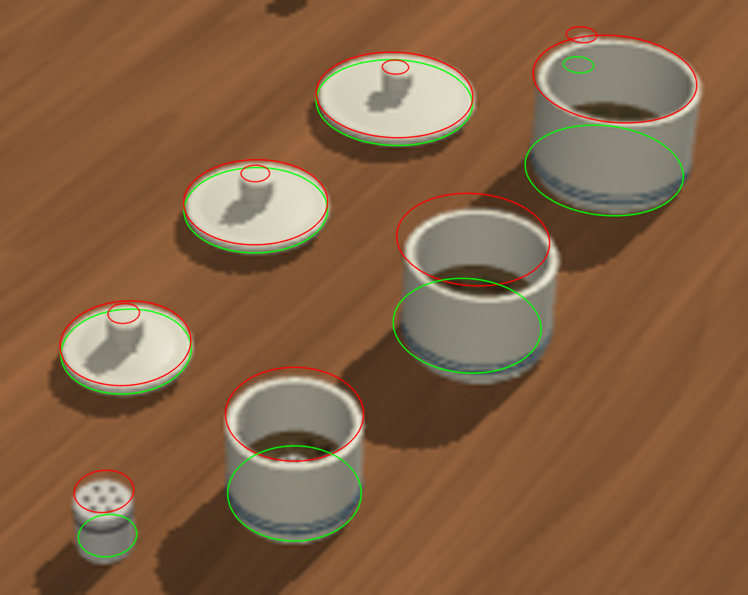

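View pics/ov_side.png

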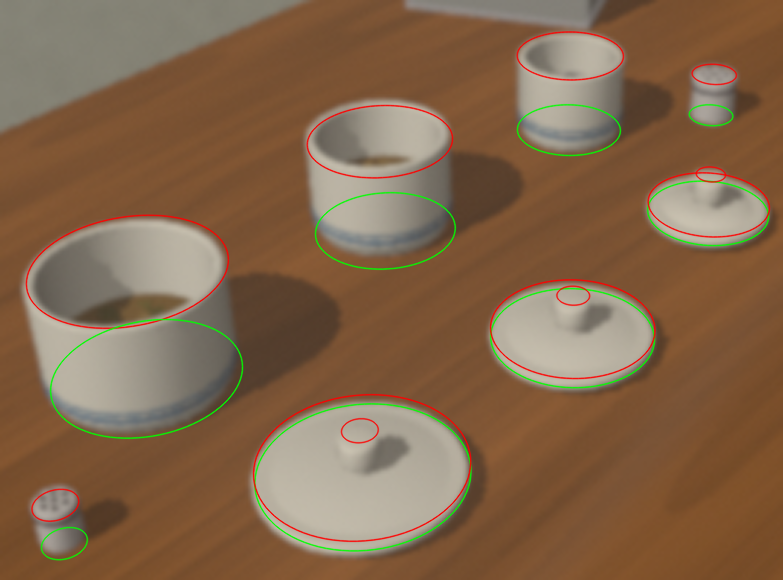

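Run:
```python
from h import *
R=np.array([[-1,0,0],[0,1,0],[0,0,-1.]])
t=read_time()
ctrl.reach([590,-130,330],R); print(read_time()-t, read_joint_pos(), read_eef_pos())
c=read_camera("wrist"); cv2.imwrite("pics/w1.png",c["image"][:,:,::-1]); print(c["eye"])
np.savez("w1.npz",**{k:np.array(c[k]) for k in c})
ctrl.reach([590,110,330],R)
c=read_camera("wrist"); cv2.imwrite("pics/w2.png",c["image"][:,:,::-1]); print(c["eye"],read_time())
np.savez("w2.npz",**{k:np.array(c[k]) for k in c})
```

```text
2.1 [ 2.84310915e+00  1.75437710e+01  5.40810153e+00  3.31575758e-03
 -7.78862787e+01 -9.29010738e+01] [ 589.75850905 -130.72402885  329.85998911]
[ 519.65678541 -130.13672177  456.15511841]
[519.95839629 109.68579827 456.3347461 ] 3.5
```

View pics/w1.png

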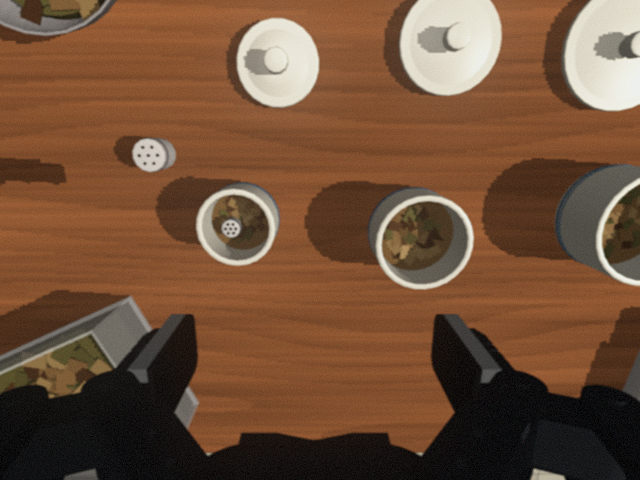

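View pics/w2.png

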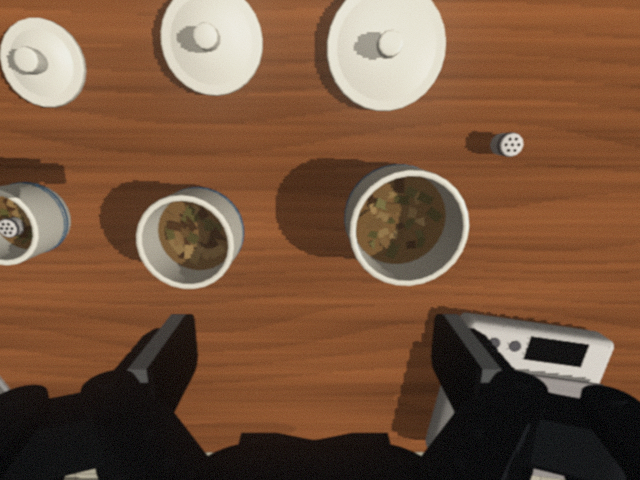

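```bash
cat > ov.py <<'E'
from h import *
C={}
for n in("w1","w2"):
    d=np.load(n+".npz"); C[n]={k:d[k] for k in d.files}
def est(): 
    L=[("w1","jar_s",64,236.5,226.5),("w1","jar_m",72,424.5,241),("w2","jar_m",72,190,241),("w2","jar_l",80,408,225),
    ("w1","lid_s",39,276,60),("w1","lid_m",39,457,37),("w2","lid_m",39,206,37),("w2","lid_l",39,391,43),("w1","can_l",36,150,155),("w2","can_s",28,511,145),("w1","scan",40,231,229)]
    for w,n,z,u,v in L: print(w,n,ray(C[w],u,v,z).round(1))
def overlay(items,tag):
    for w in C:
        a=cv2.resize(np.ascontiguousarray(C[w]["image"][0:310,:,::-1]),None,fx=2.5,fy=2.5,interpolation=cv2.INTER_CUBIC)
        for x,y,z,r in items: draw(C[w],a,x,y,z,r,2.5)
        cv2.imwrite(f"pics/{tag}_{w}a.png",a[:,:800]); cv2.imwrite(f"pics/{tag}_{w}b.png",a[:,800:])
E
python3 -c "
from ov import *
est()"
```

```text
w1 jar_s [ 610.  -208.1   64. ]
w1 jar_m [623.  -19.6  72. ]
w2 jar_m [623.5 -14.1  72. ]
w2 jar_l [605.3 200.7  80. ]
w1 lid_s [ 452.2 -166.4   39. ]
w1 lid_m [432.2   5.2  39. ]
w2 lid_m [432.7   7.6  39. ]
w2 lid_l [437.8 182.8  39. ]
w1 can_l [ 541.2 -298.6   36. ]
w2 can_s [531.7 315.   28. ]
w1 scan [ 618.3 -218.9   40. ]
```

```bash
python3 -c "
from ov import *
overlay([(610,-208,64,40),(623,-17,72,49),(605.3,200.7,80,58),(452.2,-166.4,11.5,42),(432.4,6.4,11.5,51),(437.8,182.8,11.5,60),(541.2,-298.6,36,17),(531.7,315,28,12)],'o1')"
python3 -c "
import cv2,numpy as np
a=cv2.imread('pics/o1_w1a.png');b=cv2.imread('pics/o1_w1b.png');cv2.imwrite('pics/o1_1.png',np.hstack([a,b])[:,300:1100]);
a=cv2.imread('pics/o1_w2a.png');b=cv2.imread('pics/o1_w2b.png');cv2.imwrite('pics/o1_2.png',np.hstack([a,b])[:,300:1100])"
```

```text
(no output)
```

View pics/o1_1.png

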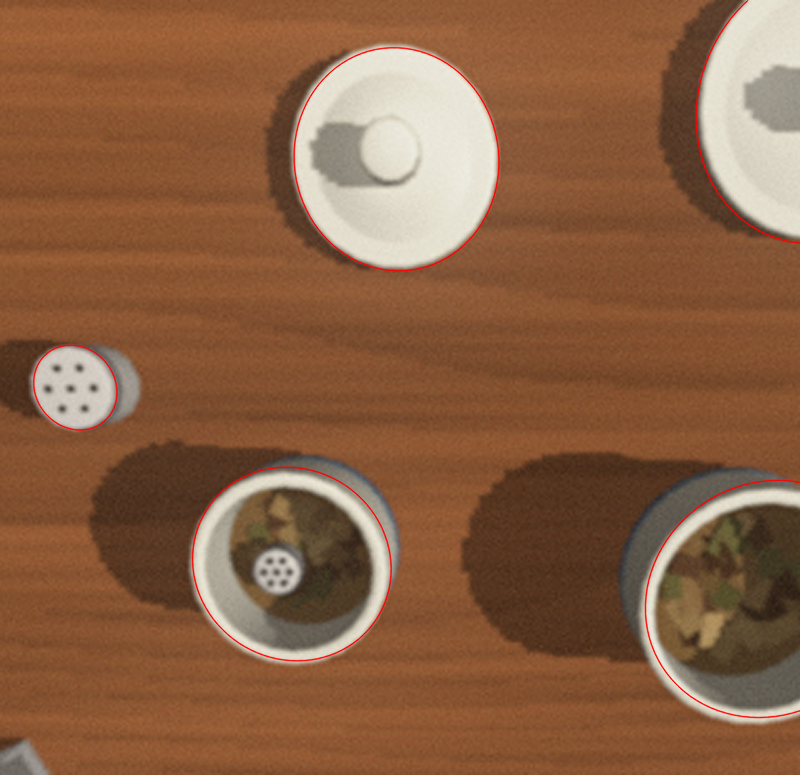

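View pics/o1_2.png

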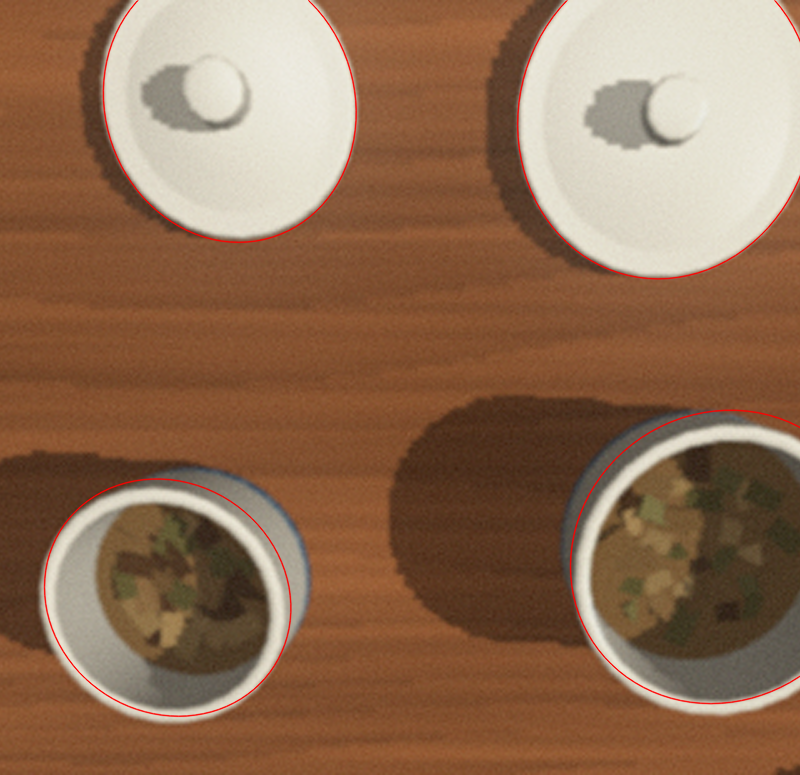

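View pics/o1_w2b.png

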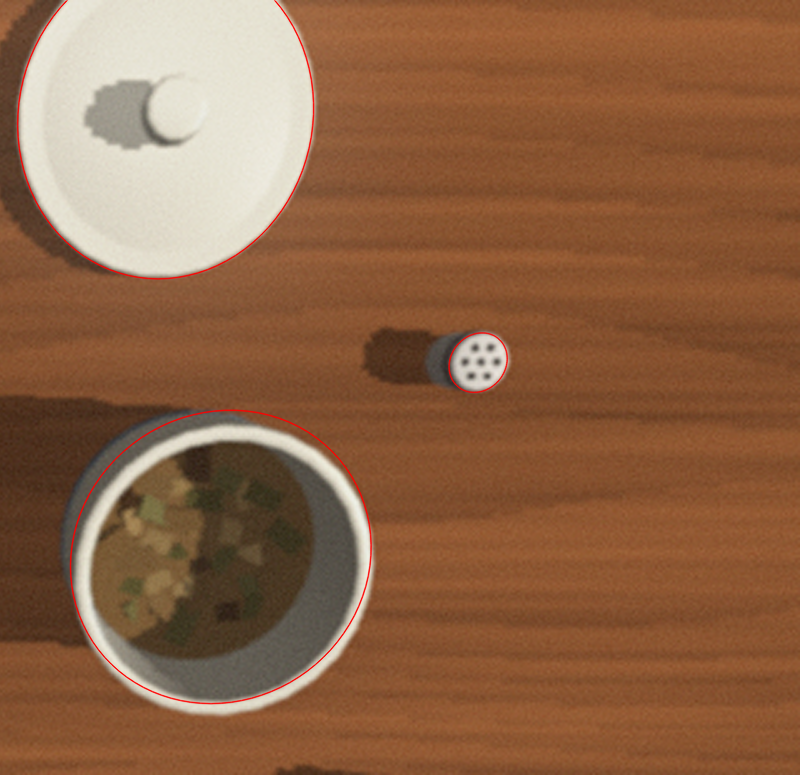

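```bash
python3 -c "
from ov import *
overlay([(611.5,-208,64,40),(611.5,-208,64,34),(626,-17.5,72,49),(626,-17.5,72,43),(610,201.5,80,58),(610,201.5,80,52)],'o2')
a=[np.hstack([cv2.imread(f'pics/o2_{w}{k}.png') for k in 'ab']) for w in('w1','w2')]
cv2.imwrite('pics/o2_1.png',np.hstack([a[0][420:,450:850],a[0][420:,880:1280]]))
cv2.imwrite('pics/o2_2.png',np.hstack([a[1][400:,300:660],a[1][400:,840:1200]]))
"
```

```text
(no output)
```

View pics/o2_1.png

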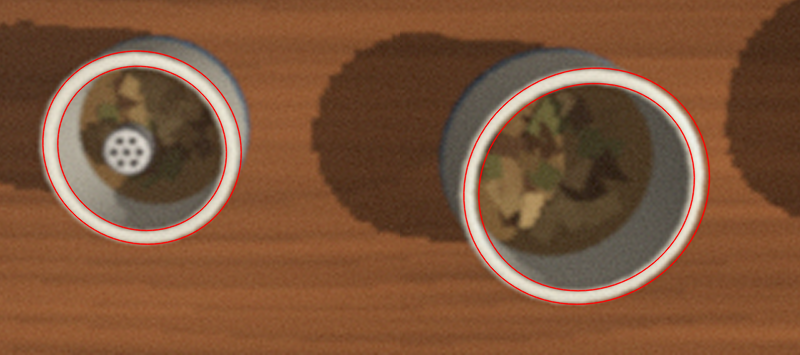

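View pics/o2_2.png

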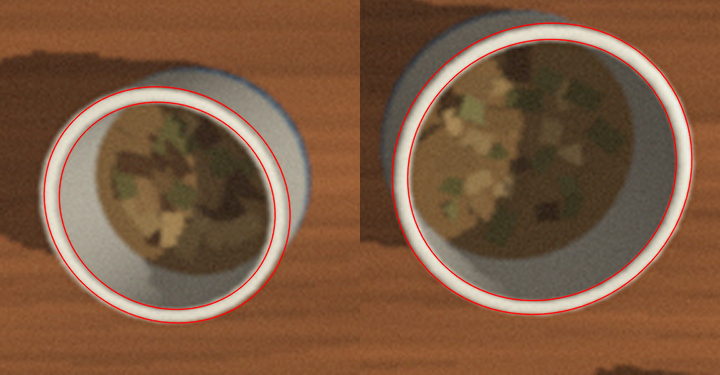

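```bash
cat >> h.py <<'E'
R=np.array([[-1,0,0],[0,1,0],[0,0,-1.]])
E
python3 - <<'E'
from h import *
t=read_time()
ctrl.reach([540,-100,60],R)
print(ctrl.move_linear([540,-100,0],rate=25,until_force=4),read_eef_pos(),read_contact_force(),read_width())
ctrl.move_linear([540,-100,60]); jaws.grab(20); print(read_width(),read_time()-t)
ctrl.move_linear([540,-100,25])
print(ctrl.move_linear([540,-100,8],rate=20,until_force=4),read_eef_pos(),read_contact_force())
ctrl.move_linear([540,-100,120]);t1=read_time(); jaws.let_go();print(read_time()-t1,read_time())
E
```

```text
True [540.01598499 -99.97497575   3.91910154] [-0.77236963  0.6527956   5.24799312] 85.7175756424213
-0.3267114372297089 4.5832999999999995
True [540.39233225 -99.97924404  17.11387029] [-0.8788966  -0.32301782  3.50159596]
0.7834000000000003 10.6167
```

```bash
python3 - <<'E'
from h import *
x,y=541.2,-298.6
ctrl.reach([x,y,130],R)
ctrl.move_linear([x,y,44],rate=80)
jaws.grab(30); print(read_width())
ctrl.move_linear([x,y,190]); print(read_width(),read_contact_force())
ctrl.move_linear([610,201,190],rate=250); print(read_eef_pos(),read_width(),read_time())
c=read_camera("side"); cv2.imwrite("pics/s2.png",c["image"][:,:,::-1])
c=read_camera("wrist"); cv2.imwrite("pics/w3.png",c["image"][:,:,::-1])
E
python3 -c "
import cv2,numpy as np
a=cv2.imread('pics/s2.png')[40:340,80:400];b=cv2.imread('pics/w3.png')[180:480,140:500]
cv2.imwrite('pics/c2.png',cv2.resize(np.hstack([a,b]),(800,353)))"
```

```text
32.296062371528954
31.832888544820754 [-0.89252872 -0.61207862  0.32474561]
[609.97279571 200.00455912 190.10136326] 32.35770783922185 16.4917
```

View pics/c2.png

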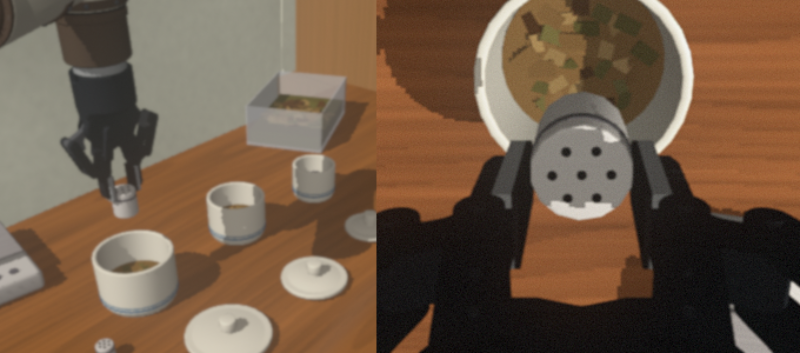

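The larger canister is held upright at its top and the large jar's mouth lies right beneath it. I'll lower it and release just above the herb.

Run:
```python
from h import *
ctrl.move_linear([610,201,86],rate=90); ctrl.hold(0.3); print(read_eef_pos(),read_contact_force())
jaws.let_go(); print(read_contact_force())
ctrl.move_linear([610,201,190])
ctrl.move_linear([600,201,260])
c=read_camera("wrist"); cv2.imwrite("pics/w4.png",c["image"][:,:,::-1]);np.savez("w4.npz",**{k:np.array(c[k]) for k in c})
print(read_time())
```

```text
[610.12268164 201.0831952   86.36917826] [-0.11228117 -0.66674803  0.26265898]
[ 0.47117302 -1.02724921  1.29813973]
20.2833
```

View pics/w4.png

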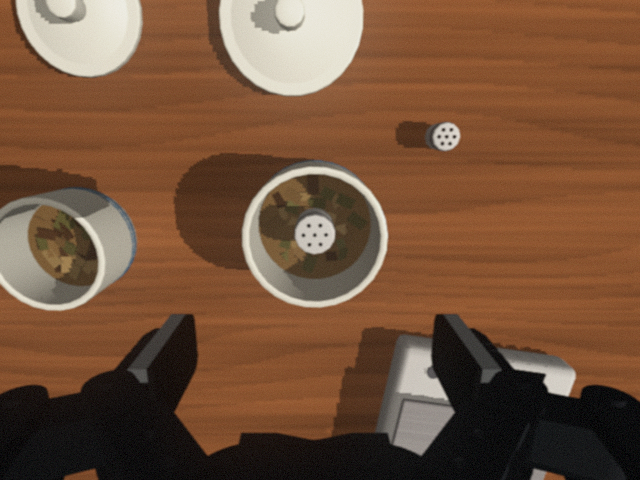

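The larger canister stands upright at the centre of the large jar (315,234). Now the smaller one.

Run:
```python
from h import *
x,y=531.7,315.0
ctrl.reach([x,y,130],R)
ctrl.move_linear([x,y,37],rate=80)
jaws.grab(25); print(read_width())
ctrl.move_linear([x,y,190]); print(read_width())
ctrl.move_linear([626,-18,190],rate=250)
c=read_camera("wrist"); cv2.imwrite("pics/w5.png",c["image"][180:,140:500,::-1])
ctrl.move_linear([626,-18,83],rate=90); ctrl.hold(0.3); print(read_eef_pos(),read_contact_force(),read_width())
jaws.let_go(); print(read_contact_force())
ctrl.move_linear([626,-18,190])
ctrl.move_linear([610,-18,260])
c=read_camera("wrist"); cv2.imwrite("pics/w6.png",c["image"][:,:,::-1]);np.savez("w6.npz",**{k:np.array(c[k]) for k in c})
print(read_time())
```

```text
22.210277832230013
22.196445801585284
[626.13606632 -17.9992721   83.36601385] [-0.50710391 -0.52278208  0.21255905] 22.327015036868666
[-0.21659337 -1.00612742 -0.01628401]
29.525
```

View pics/w6.png

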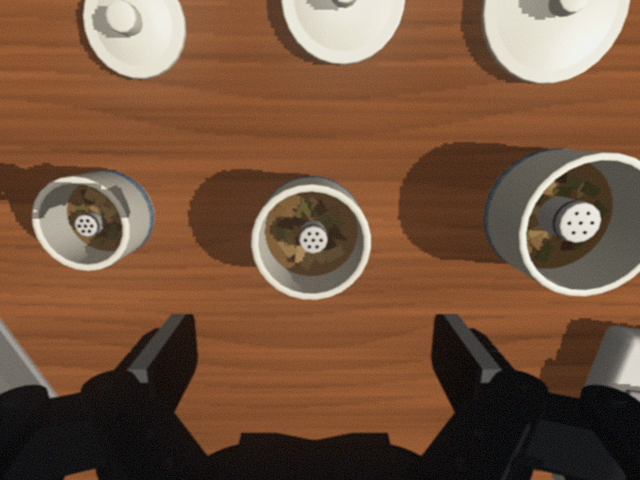

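All three canisters stand upright. I'll check the jar positions, then the wrist-camera bias: the released canister shows where the TCP really was.

Run:
```python
from h import *
d=np.load("w4.npz");c4={k:d[k] for k in d.files};d=np.load("w6.npz");c6={k:d[k] for k in d.files}
print(ray(c4,315,234,64),ray(c6,313,237,58))
o=[]
for c,(x,y,z,r) in((c4,(610,201,80,58)),(c6,(626,-18,72,49)),(c6,(611.5,-208.3,64,40))):
    u,v=proj(c,(x,y,z)).astype(int); u0=max(u-85,0);v0=v-85
    a=cv2.resize(np.ascontiguousarray(c["image"][v0:v0+170,u0:u0+170,::-1]),(425,425),interpolation=cv2.INTER_CUBIC)[:, :266*2]
    s=2.5
    draw(c,a,x,y,z,r,s,(u0,v0)); draw(c,a,x,y,z,r-6,s,(u0,v0)); o.append(cv2.resize(a,(266,266)) if 0 else a[60:360,60:325])
cv2.imwrite("pics/c6.png",np.hstack(o))
```

```text
[609.23968942 202.37931526  64.        ] [623.44602242 -17.91493519  58.        ]
```

View pics/c6.png

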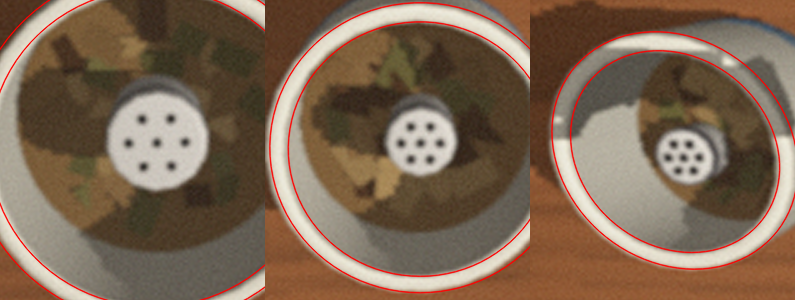

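```bash
cat >> h.py <<'E'
def pick(x,y):
    ctrl.reach([x,y,110],R)
    ctrl.move_linear([x,y,37.5],rate=60)
    print("z",read_eef_pos()); jaws.grab(60); print("w",read_width())
    ctrl.move_linear([x,y,190],rate=120); print("w",read_width(),read_contact_force())
def place(x,y,h):
    ctrl.move_linear([x,y,190],rate=150)
    ctrl.move_linear([x,y,h+12+37.5],rate=90); ctrl.hold(0.3)
    f=ctrl.move_linear([x,y,h+37.5-2.5],rate=15,until_force=6); p=read_eef_pos()
    print("seat",f,p,"exp z",h+37.5,read_contact_force())
    return f,p
E
python3 - <<'E'
from h import *
pick(437.8,182.8)
c=read_camera("wrist"); cv2.imwrite("pics/w7.png",c["image"][:,:,::-1])
f,p=place(610,201,72); print(read_time())
c=read_camera("side"); cv2.imwrite("pics/s7.png",cv2.resize(c["image"][180:340,100:320,::-1],None,fx=3.5,fy=3.5))
E
```

```text
z [438.06379598 183.01836156  37.87037437]
w 21.73071271600762
w 21.649000080448438 [ 0.74290187  0.12297564 -2.72611529]
seat True [609.93060103 200.95015053 109.90568874] exp z 109.5 [0.02663395 1.18529339 5.44447744]
37.3917
```

View pics/s7.png

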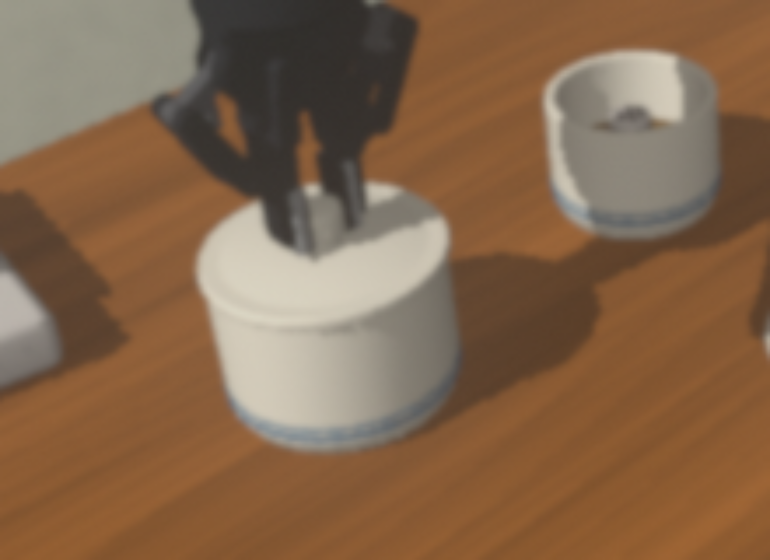

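View pics/w7.png

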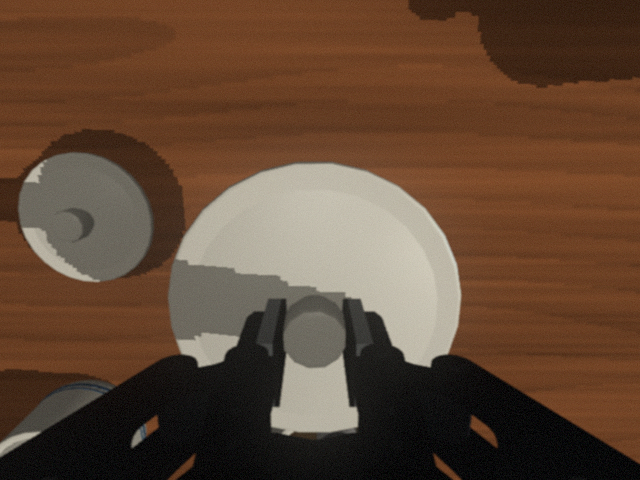

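The large lid sits flat at the expected height (grasp z 37.87 + 72 = 109.87, and the reading is 109.91). I'll release it and do the middle lid.

Run:
```python
from h import *
jaws.let_go(); ctrl.move_linear([610,201,200])
pick(432.4,6.4)
f,p=place(626,-18,64)
if abs(p[2]-101.8)<1.5:
    jaws.let_go(); ctrl.move_linear([626,-18,200])
    ctrl.move_linear([600,-18,260])
for n in("wrist","side"):
    c=read_camera(n); cv2.imwrite(f"pics/{n}8.png",c["image"][:,:,::-1])
print(read_time())
```

```text
z [432.69859201   6.51167677  37.82976742]
w 22.078976343064173
w 21.476031291331015 [-0.56203032  1.06936084 -1.47329683]
seat True [625.92704595 -18.02466484 101.89159787] exp z 101.5 [-0.24845563 -0.10741923  3.61825834]
48.9333
```

View pics/wrist8.png

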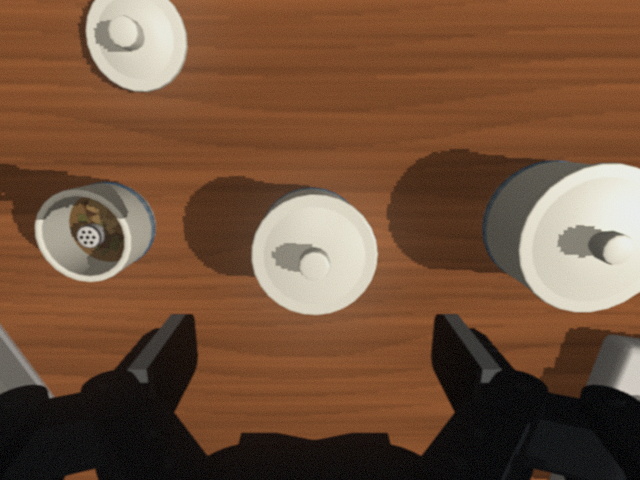

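View pics/side8.png

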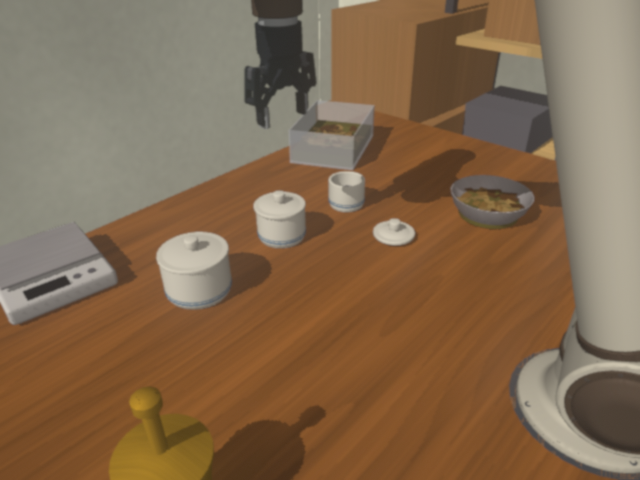

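Both the large and middle lids sit flat. The small one is left.

Run:
```python
from h import *
pick(452.2,-166.4)
f,p=place(611.5,-208.3,56)
if abs(p[2]-93.85)<1.5:
    jaws.let_go(); ctrl.move_linear([611.5,-208.3,200])
    ctrl.move_linear([590,-120,300])
for n in("wrist","side","scene"):
    c=read_camera(n); cv2.imwrite(f"pics/{n}9.png",c["image"][:,:,::-1])
    if n=="wrist": np.savez("w9.npz",**{k:np.array(c[k]) for k in c})
a=cv2.imread("pics/side9.png")[150:320,140:430];b=cv2.imread("pics/scene9.png")[170:350,250:470]
a=cv2.resize(a,None,fx=1.4,fy=1.4);b=cv2.resize(b,(int(220*238/180),238))
cv2.imwrite("pics/c9.png",np.hstack([a,b]))
print(read_time())
for n,(x,y,z,r) in dict(l=(610,201,83.5,60),m=(626,-18,75.5,51),s=(611.5,-208.3,67.5,42)).items(): pass
d=np.load("w9.npz");c={k:d[k] for k in d.files}
a=np.ascontiguousarray(c["image"][:,:,::-1])
for x,y,z,r in((610,201,83.5,60),(626,-18,75.5,51),(611.5,-208.3,67.5,42)): draw(c,a,x,y,z,r)
cv2.imwrite("pics/w9o.png",a)
```

```text
z [ 452.53706794 -166.41697695   37.89545541]
w 21.52341119498991
w 21.515963302940172 [-1.85683291 -0.05204671 -0.27452781]
seat True [ 611.37196893 -208.25465008   93.93530646] exp z 93.5 [-0.08164691 -0.20294391  4.59667596]
59.425
```

View pics/c9.png

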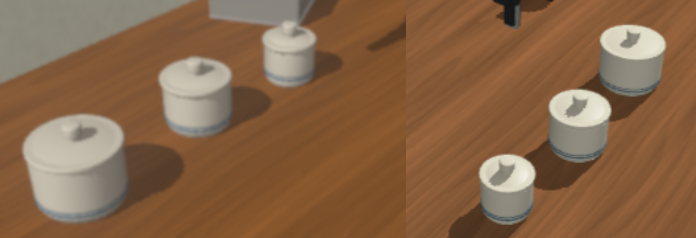

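View pics/w9o.png

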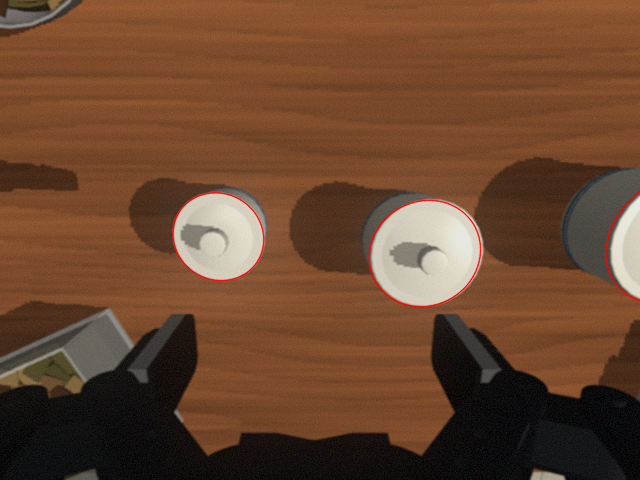

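All the lids are flat and match the seated circles I predicted. Handing the job in.

Run:
```python
from h import *
workorder.sign_off(); print(read_time())
```

```text
the job is handed in; nothing more can be done
the job is handed in; nothing more can be done
```

I closed up all three jars where they stood and handed the job in at about 59.5 s of the 125 s allowed. The larger canister went into the large jar, the smaller one into the middle jar, then each jar got its own lid.

- **Canisters:** I let each one drop about 14–16 mm onto the herb, because the opening fingers would otherwise have hit the jar rims. Pictures afterwards showed both standing upright near the centre.
- **Lids:** Each lid stopped within 0.1 mm of its expected seated height and looks flat in the final pictures. The two lids fully in the last close view match the outlines predicted from the original jar positions to about 1 mm.
- **Jars and bowl:** After the canisters went in, the jar rims still matched my first measurements. The bowl was never approached, but I did not measure it again; it only looked unchanged by eye.
- **Disagreements:** My first positions from the two fixed cameras disagreed by 12–36 mm, so I used the wrist-camera measurements instead. The gripper read about 2 mm narrower than the true sizes on every grasp, which did not affect the result.

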